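Nest the plain pastry cutters back in their tins

ROBOT

A 6-joint arm with a two-finger parallel gripper is mounted at the origin on the work surface. World frame = base frame: x ahead of the robot, y to its left, z up, the work surface at z = 0. Lengths are in m, angles in degrees, forces in N, time in s.
With the tool pointing down it reaches from about 0.4 to 0.825 m from the base axis. Payload 7 kg.
Tool frame: the origin (TCP) lies at the very end of the fingers, on their centre line; the grasp point (between the pads) lies 19 mm behind it; y points along the fingers, x is the direction in which the jaws open and shut, and the axes are right-handed (so a half turn about y gives the same grasp; the last joint's range is limited). The gripper opens to 88 mm and grips with 3 to 60 N. Pads are 19 mm wide; open, the fingers measure 130 mm over their backs; the gripper's body (78 mm by 193 mm) begins 47 mm behind the grasp point.
Start: joints at [-57.462, 20.546, 0.682, 0, -70.136, -16.507], TCP at [0.186, -0.649, 0.227] pointing down, gripper open.
Joint ranges: [-176.03, 176.03], [-82.01, 121.73], [-58.28, 71.71], [-173.87, 95.51], [-174.79, -0.11], [-173.66, 173.66]. Speed limits (degrees/s): [136.94, 136.94, 172.46, 180, 180, 180].

INTERFACE

Orientations are given as [roll, pitch, yaw] about the fixed x, y, z axes, in that order (R = Rz(yaw) Ry(pitch) Rx(roll)).
In Python, from plant import ctrl gives the robot as it stands.
- The arm moves only by the shell command python3 -m crank 'ROWS'. ROWS is JSON, a list that holds one entry, the list of rows, each a list of 5 numbers: the closure, from -1 (fully open) to 1 (shut), then the shift along the tool's x, y, z in mm, then the turn about the tool's y in rad. In form: [[[claw, x, y, z, turn], ...]]. A call has 1 to 12 rows; each row is the pose to reach, as a shift and turn from the pose commanded when the call began, along the tool's axes at that moment; what a row does not reach only later rows make up. A row lasts 1/8 s, in which the tool goes at most 62.5 mm and 10.7 degrees, less where a joint would pass 70% of its speed; a pose out of reach is approached as far as the arm can. A call with a gripper value outside its range is refused whole. The fingers move at their own pace and stop on an object; the grip force is fixed at half the most. Time passes only in rows, so rows that repeat a pose let the fingers close. It gives the time, the measured TCP pose, the force and the opening at its end, in the units of the state.
- ctrl.get_obs(): the state, without advancing time (a new reading comes with each control period).
- ctrl.snapshot(name): name is "scene" or "top"; returns the picture (400x640x3 uint8, red, green, blue); there is no depth.
- ctrl.camera_model(name): a dict with "fx", "fy", "cx", "cy" (pixels), "origin" and "orientation" of the camera in the world. Camera axes: x right, y down, z forward; pixel columns grow to the right and rows downward; lengths in m; the calibration is good to about 2 mm. A picture is of the moment at which its call begins. camera_model takes no time and is no camera call.
- ctrl.close_job(): hands the job in, once; it reports no verdict.
Trained networks look in the newest picture that a camera, given by its name, has taken for a name from the list of things; names that differ only in an ending like _2 or _b are one class to them, and where a whole thing is asked for, a point or a joint stands for the part that bears it (a point fixed in the world has none). Each returns a list of dicts, best first, with "confidence" (0 to 1); they miss things now and then, are a little off and sometimes report something else, mostly with a low value. They report only what shows in the picture. A call takes as long as a camera call.
- ctrl.find_in(camera, name): "extent" ([left, top, width, height] in pixels, round what is visible of it).
The state is a dict: "clock": time; "joint_pos": joint angles; "qvel": joint speeds; "tau": joint torques, N m; "tool_pos": TCP position; "orientation": TCP orientation; "force": force on the tool from outside, world axes, zero at the start; "moment": the same for the moment, N m; "opening": finger opening in m.
Only numpy, scipy, OpenCV 4.12 (cv2) and the standard library are available. Lean on these libraries where they do the work, as an engineer would, in place of code of your own. Each camera call takes 0.05 s, during which the arm holds its last target.

TASK

Put the four plain cutters with handles away in the two open tins on the baking tray: the round ones in the round tin and the square ones in the square tin, the small cutter standing on the floor of the tin and the large one over it, so that each pair is nested and both stand flat on the bottom of the tin. Leave the fluted cutter, the oval cutter and the ring mould without a handle where they are on the board.

Things in the scene. Friction and masses are not known exactly. Their poses are not given: they have to be found in the camera images.
- tray: Aluminium baking tray, 150 mm (x) by 250 mm (y), lip 12 mm high, floor 2 mm thick; it does not move. Origin under its centre on the bench (height 0). The two white tins stand side by side on it along its y axis, either one on either side.
- round_tin: Shallow open white round storage tin, 98 mm outside and 94 mm inside diameter, wall 20 mm high, floor 2 mm thick; fixed on the tray. Origin at the centre of its underside (2 mm above the bench), z up.
- square_tin: Shallow open white square storage tin, 96 by 96 mm outside and 92 by 92 mm inside, wall 20 mm high, floor 2 mm thick, sides along its x and y axes; fixed on the tray. Origin at the centre of its underside (2 mm above the bench), z up.
- round_large: Plain round steel cutter, 72 mm outer diameter; band 30 mm high, 2.4 mm thick, open above and below. Loop handle across its top along x: level strap 34 mm long, 20 mm wide (along y), 2.4 mm thick, upper face 80 mm above origin, free all round: pinch it from above along y. 110 g. Origin: centre of lower edge, z up. Starts on a 16 mm board. Fits over the small one, 10 mm to spare.
- round_small: Plain round steel cutter, 46 mm outer diameter; band 22 mm high, 2.4 mm thick, open above and below. Loop handle across its top along x: level strap 26 mm long, 20 mm wide (along y), 2.4 mm thick, upper face 50 mm above origin, free all round: pinch it from above along y. 60 g. Origin: centre of lower edge, z up. Starts on a 16 mm board.
- square_large: Plain square steel cutter, 72 by 72 mm, sides along x and y; band 30 mm high, 2.4 mm thick, open above and below. Loop handle across its top along x: level strap 34 mm long, 20 mm wide (along y), 2.4 mm thick, upper face 80 mm above origin, free all round: pinch it from above along y. 120 g. Origin: centre of lower edge, z up. Starts on a 16 mm board. Fits over the small one, 10 mm to spare.
- square_small: Plain square steel cutter, 46 by 46 mm, sides along x and y; band 22 mm high, 2.4 mm thick, open above and below. Loop handle across its top along x: level strap 26 mm long, 20 mm wide (along y), 2.4 mm thick, upper face 50 mm above origin, free all round: pinch it from above along y. 65 g. Origin: centre of lower edge, z up. Starts on a 16 mm board.
- fluted_cutter: Look-alike, not part of the set: round cutter with a wavy (fluted) wall, 64 mm diameter, 28 mm high, the same kind of loop handle, 66 mm high. Stays on the board. Origin at the centre of its lower edge.
- oval_cutter: Look-alike, not part of the set: oval cutter, 76 by 44 mm, 26 mm high, with the same kind of loop handle, 60 mm high. Stays on the board. Origin at the centre of its lower edge.
- ring_mould: Look-alike, not part of the set: plain round ring mould of steel without a handle, 66 mm diameter, 45 mm high, open at both ends. Stays on the board. Origin at the centre of its lower edge.

How it is judged:
By the outcome, as a careful person would: the job done as asked, in the order asked, and still so for the second after the job is handed in, with the robot touching nothing.
It also fails if it takes over 115 s, if anything falls off the work surface, if the arm or the gripper's body presses on something with over 40 N, if the wrist force passes 120 N, or if a joint passes its speed limit or range.

## Working session

There is one attempt and no reset: what is moved stays moved. The work goes in short steps, Python scripts to look and compute and a shell command to move; the robot and the scene stay as the last step left them, time stands still between calls to the robot, and variables do not carry over. Pictures are saved under pics/ and viewed, and the job is handed in when it is done.

```bash
ls; mkdir -p pics; python3 - <<'E'
from plant import ctrl
import cv2
print(ctrl.get_obs())
for n in("scene","top"):
    im=ctrl.snapshot(n); cv2.imwrite(f"pics/{n}0.png",im[:,:,::-1]); print(n,ctrl.camera_model(n))
    for t in "tray round_tin square_tin round_large round_small square_large square_small fluted_cutter oval_cutter ring_mould".split():
        print(t,[( [round(float(v)) for v in d["extent"]],round(d["confidence"],2)) for d in ctrl.find_in(n,t)][:3])
E
```

```text
pics
{'clock': 0.0, 'joint_pos': array([-5.74622148e+01,  2.05902419e+01,  6.32396799e-01, -1.96552082e-02,
       -7.01355385e+01, -1.65078713e+01]), 'qvel': array([-0.0342433 , -0.02942731,  0.04141926,  0.01320682, -0.01642141,
       -0.0592552 ]), 'tau': array([-6.23352043e-04, -5.82719493e+01,  2.93066007e+01,  6.99758694e+00,
        6.94809831e-03, -1.70301364e-04]), 'tool_pos': array([ 0.18623503, -0.6482799 ,  0.22562716]), 'orientation': array([-8.99911783e+01, -9.47850833e-02,  1.06023213e+02]), 'force': array([ 0.6883594 , -0.39802301,  0.1743725 ]), 'moment': array([-0.01746967, -0.0149691 , -0.01465635]), 'opening': 0.08762230534929624}
scene {'fx': 499.5706388084962, 'fy': 499.5706388084962, 'cx': 321.73879184042323, 'cy': 205.32646790572818, 'origin': array([ 1.05982099, -0.70286045,  0.59641201]), 'orientation': array([-121.21380839,   -0.42311972,   37.56016874])}
tray [([170, 236, 156, 105], 0.71), ([308, 150, 40, 47], 0.42)]
round_tin [([254, 252, 51, 40], 0.73)]
square_tin [([185, 268, 77, 56], 0.73)]
round_large [([417, 151, 28, 42], 0.85)]
round_small [([392, 
[... 355 characters left out ...]
72669, 'origin': array([0.42103474, 0.00435868, 1.0987909 ]), 'orientation': array([-175.22688149,    0.92384269,  -91.61978664])}
tray [([364, 149, 113, 71], 0.57), ([169, 191, 31, 22], 0.17)]
round_tin [([376, 157, 44, 43], 0.67)]
square_tin [([424, 170, 45, 40], 0.92), ([374, 154, 47, 44], 0.18)]
round_large [([185, 138, 36, 28], 0.66)]
round_small [([247, 145, 22, 17], 0.8)]
square_large [([250, 217, 34, 36], 0.66)]
square_small [([279, 175, 24, 22], 0.75)]
fluted_cutter [([219, 175, 32, 29], 0.7), ([425, 170, 42, 40], 0.41), ([247, 214, 36, 40], 0.32)]
oval_cutter [([167, 191, 33, 21], 0.72), ([186, 138, 33, 28], 0.51), ([193, 222, 30, 32], 0.43)]
ring_mould [([192, 226, 33, 28], 0.89)]
```

```bash
python3 - <<'E'
import cv2
a=cv2.imread("pics/top0.png"); b=cv2.imread("pics/scene0.png")
cv2.imwrite("pics/t1.png",cv2.resize(a[120:275,150:310],None,fx=5,fy=5,interpolation=2)[:600*2].copy()[:,:][:775]) 
c=a[125:265,155:310];cv2.imwrite("pics/t1.png",cv2.resize(c,None,fx=4,fy=4,interpolation=2))
c=a[135:235,355:485];cv2.imwrite("pics/t2.png",cv2.resize(c,None,fx=4,fy=4,interpolation=2))
c=b[130:230,290:460];cv2.imwrite("pics/s1.png",cv2.resize(c,None,fx=4,fy=4,interpolation=2))
E
```

```text
(no output)
```

View pics/top0.png

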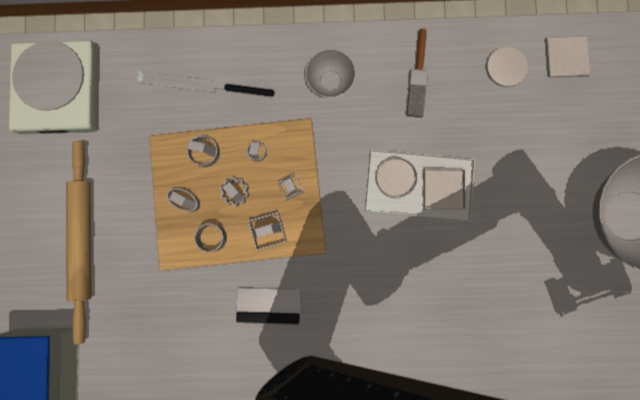

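View pics/scene0.png

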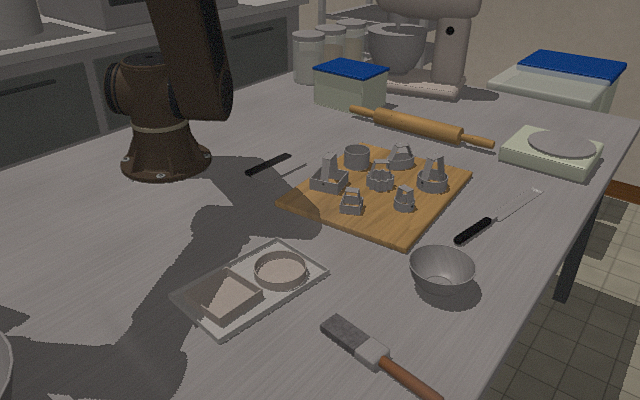

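View pics/t1.png

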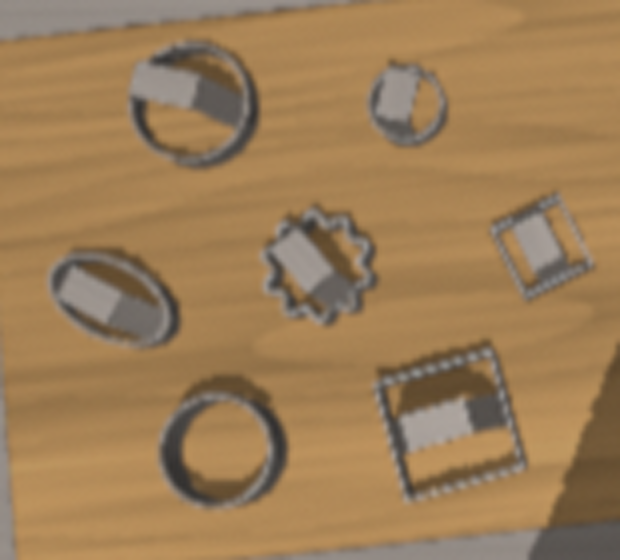

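View pics/t2.png

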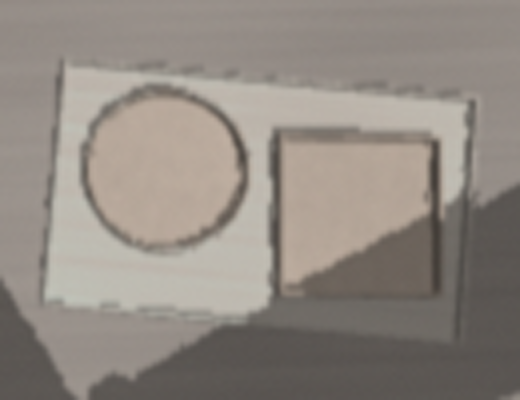

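View pics/s1.png

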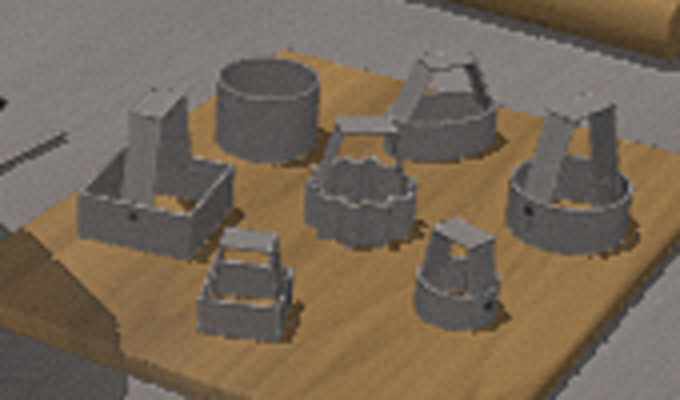

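```bash
cat > h.py <<'E'
import numpy as np,cv2
from scipy.spatial.transform import Rotation as R
from plant import ctrl
def cam(n):
    m=ctrl.camera_model(n);return m,R.from_euler('xyz',m['orientation'],degrees=True).as_matrix()
def proj(n,P):
    m,r=cam(n);q=(np.atleast_2d(P)-m['origin'])@r
    return np.c_[m['fx']*q[:,0]/q[:,2]+m['cx'],m['fy']*q[:,1]/q[:,2]+m['cy']]
def back(n,uv,z):
    m,r=cam(n);uv=np.atleast_2d(uv)
    d=np.c_[(uv[:,0]-m['cx'])/m['fx'],(uv[:,1]-m['cy'])/m['fy'],np.ones(len(uv))]@r.T
    return m['origin']+d*((z-m['origin'][2])/d[:,2])[:,None]
def circ(r,z): 
    t=np.linspace(0,2*np.pi,49);return np.c_[r*np.cos(t),r*np.sin(t),z+0*t]
def rect(a,b,z): return np.array([[a,b,z],[-a,b,z],[-a,-b,z],[a,-b,z],[a,b,z]],float)
MODELS={'round_large':[circ(.036,.03),circ(.036,0),rect(.017,.010,.08)],
'round_small':[circ(.023,.022),circ(.023,0),rect(.013,.010,.05)],
'square_large':[rect(.036,.036,.03),rect(.036,.036,0),rect(.017,.010,.08)],
'square_small':[rect(.023,.023,.022),rect(.023,.023,0),rect(.013,.010,.05)],
'round_tin':[circ(.049,.020),circ(.047,.002)],'square_tin':[rect(.048,.048,.020),rect(.046,.046,.002)],
'tray':[rect(.075,.125,.012),rect(.075,.125,0)]}
def place(pl,x,y,z,yaw):
    c,s=np.cos(np.radians(yaw)),np.sin(np.radians(yaw))
    return pl@np.array([[c,s,0],[-s,c,0],[0,0,1]])+[x,y,z]
def overlay(im,n,objs,box,k,f):
    l,t,w,h=box;c=cv2.resize(im[t:t+h,l:l+w],None,fx=k,fy=k,interpolation=cv2.INTER_CUBIC)
    for nm,p in objs.items():
        for i,pl in enumerate(MODELS[nm]):
            q=(proj(n,place(pl,*p))-[l,t]+.5)*k
            cv2.polylines(c,[np.round(q).astype(int)],False,[(0,255,0),(255,128,0),(0,0,255)][i],1)
    cv2.imwrite(f,c)
E
python3 - <<'E'
from h import *
a=cv2.imread("pics/top0.png"); b=cv2.imread("pics/scene0.png")
for n,(u,v) in dict(rl=(203,152),rs=(258,150),sl=(267,231),ss=(290,187)).items():
    print(n,back('top',(u,v),.04))
T=lambda u,v:(u-22,v-22)
tiles=[cv2.resize(a[v-22:v+22,u-22:u+22],None,fx=9,fy=9,interpolation=2)[:396,:396] for u,v in [(203,150),(258,150),(267,231),(290,187)]]
cv2.imwrite("pics/z.png",cv2.resize(np.vstack([np.hstack(tiles[:2]),np.hstack(tiles[2:])]),(594,594),interpolation=3))
print([T(*p) for p in [(203,150),(258,150),(267,231),(290,187)]])
E
```

```text
rl [[0.62553336 0.29194055 0.04      ]]
rs [[0.62623986 0.16126498 0.04      ]]
sl [[0.43451541 0.14349565 0.04      ]]
ss [[0.53596842 0.08750191 0.04      ]]
[(181, 128), (236, 128), (245, 209), (268, 165)]
```

View pics/z.png

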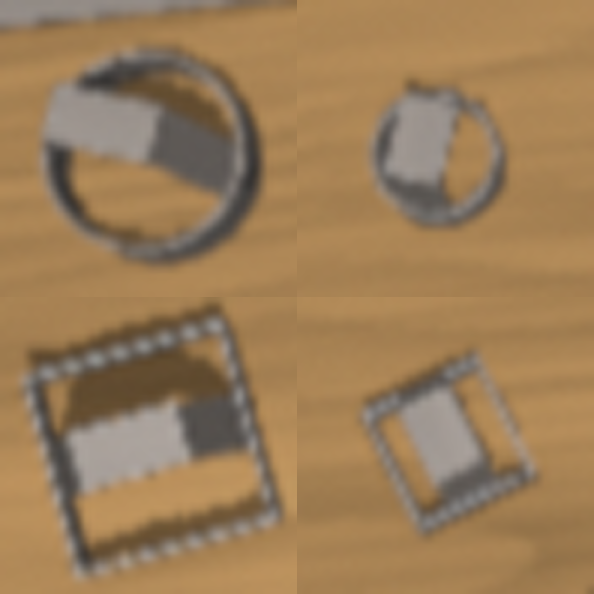

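```bash
cat > fit0.py <<'E'
from h import *
org=dict(round_large=(181,128),round_small=(236,128),square_large=(245,209),square_small=(268,165))
S={'round_large':[(60,80),(162,105),(148,163),(45,140)],'round_small':[(107,92),(160,104),(143,185),(90,172)],
'square_large':[(65,135),(180,105),(190,160),(78,195)],'square_small':[(105,105),(152,92),(195,160),(143,187)]}
Rm={'square_large':[(30,80),(225,22),(280,222),(80,278)],'square_small':[(67,115),(178,57),(237,180),(125,237)]}
H={'round_large':(.03,.08),'round_small':(.022,.05),'square_large':(.03,.08),'square_small':(.022,.05)}
for n,p in S.items():
    uv=np.array(p)/6.75-.5+org[n]; w=back('top',uv,.016+H[n][1])
    d=w[1]-w[0]+w[2]-w[3] if n.endswith('large') else w[2]-w[1]+w[3]-w[0]
    out=[w.mean(0)[:2].round(4),round(np.degrees(np.arctan2(d[1],d[0]))%180,1)]
    if n in Rm:
        w=back('top',np.array(Rm[n])/6.75-.5+org[n],.016+H[n][0]);d=w[1]-w[0]+w[2]-w[3]
        out+=[w.mean(0)[:2].round(4),round(np.degrees(np.arctan2(d[1],d[0]))%90,1)]
    print(n,out)
for n,u,z in [('round_tin',(355.+165/4-.5,135+168/4-.5),.02)]: print(n,back('top',u,z))
q=np.array([(275,130),(438,135),(437,296),(278,295)])/4-.5+[355,135]
print('sq tin',back('top',q.mean(0),.018),back('top',q,.02))
q=np.array([(62,63),(472,98),(460,340),(43,302)])/4-.5+[355,135]
w=back('top',q,.012);print('tray',w,w.mean(0));d=w[0]-w[1]+w[3]-w[2];print(np.degrees(np.arctan2(d[1],d[0])))
E
python3 fit0.py
```

```text
round_large [array([0.6299, 0.2927]), np.float64(75.0)]
round_small [array([0.6262, 0.1665]), np.float64(167.2)]
square_large [array([0.435 , 0.1439]), np.float64(104.3), array([0.435 , 0.1421]), np.float64(14.4)]
square_small [array([0.5386, 0.0864]), np.float64(26.9), array([0.5379, 0.0877]), np.float64(25.7)]
round_tin [[ 0.55575753 -0.16414636  0.02      ]]
sq tin [[ 0.52496709 -0.27731033  0.018     ]] [[ 0.5766123  -0.23061203  0.02      ]
 [ 0.57063379 -0.32727063  0.02      ]
 [ 0.47462827 -0.32143248  0.02      ]
 [ 0.47796045 -0.22772449  0.02      ]]
tray [[ 0.62255083 -0.10599766  0.012     ]
 [ 0.59354633 -0.35129616  0.012     ]
 [ 0.44844309 -0.33602868  0.012     ]
 [ 0.47828591 -0.08922927  0.012     ]] [ 0.53570654 -0.22063794  0.012     ]
83.1806918473167
```

```bash
cat > ov.py <<'E'
from h import *
import sys
O={'round_large':(.6299,.2927,.016,75),'round_small':(.6262,.1655,.016,167.2),'square_large':(.435,.143,.016,104.4),'square_small':(.5382,.0872,.016,116.2-90)}
T={'round_tin':(.5557,-.164,.002,0),'square_tin':(.525,-.277,.002,-3),'tray':(.5357,-.2206,0,-6.8)}
def run(a,b,tag):
    overlay(a,'top',O,(165,125,145,130),5,f'pics/ot{tag}.png')
    overlay(b,'scene',O,(300,130,155,90),5,f'pics/os{tag}.png')
    overlay(a,'top',T,(355,140,125,85),6,f'pics/tt{tag}.png')
    overlay(b,'scene',T,(160,225,180,125),4,f'pics/ts{tag}.png')
if __name__=='__main__': run(cv2.imread('pics/top0.png'),cv2.imread('pics/scene0.png'),sys.argv[1])
E
python3 ov.py 1
```

```text
(no output)
```

View pics/ot1.png

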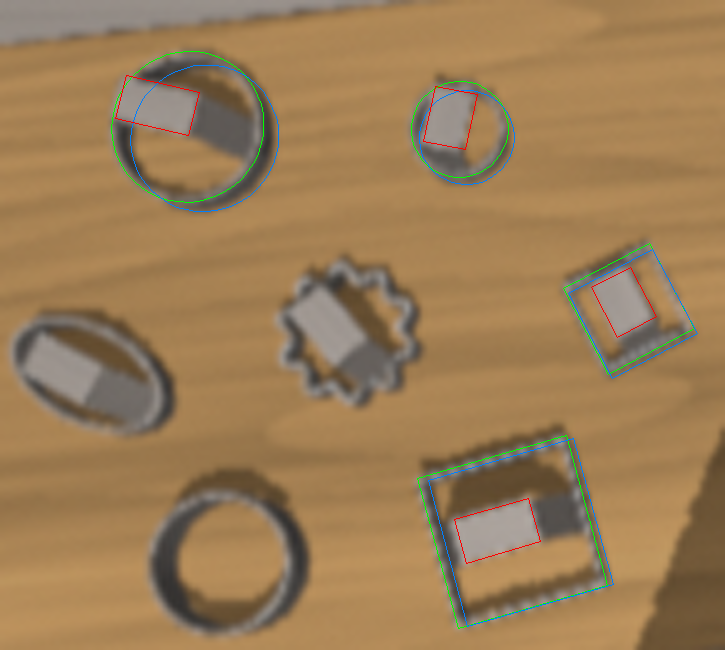

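View pics/os1.png

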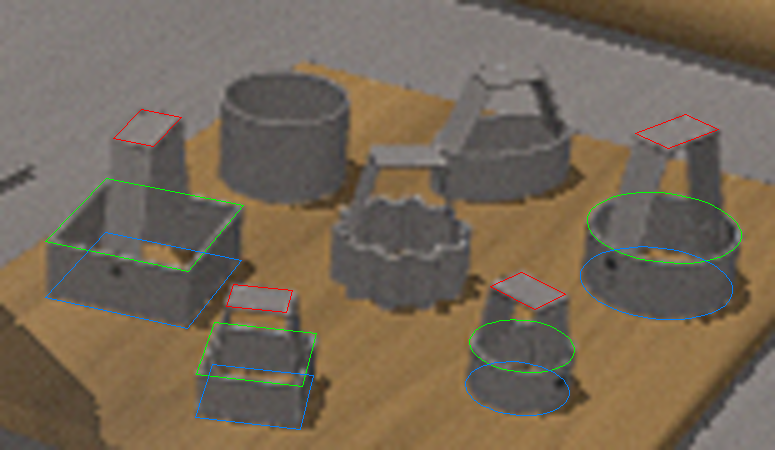

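View pics/tt1.png

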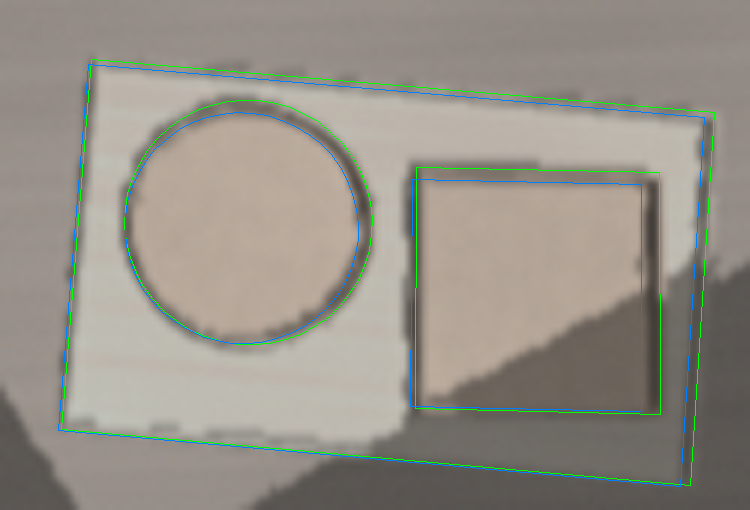

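View pics/ts1.png

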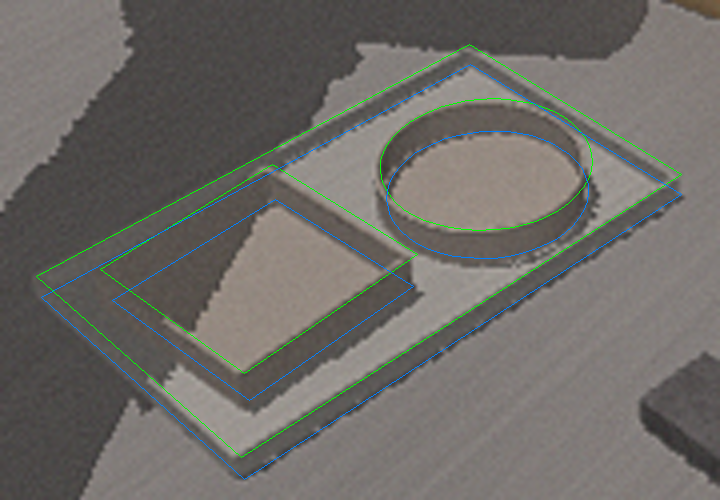

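```bash
cat > go.py <<'E'
import sys
from h import *
def go(x,y,z,yaw=None):
    o=ctrl.get_obs();r=R.from_euler('xyz',o['orientation'],degrees=True)
    d=r.inv().apply(np.array([x,y,z])-o['tool_pos'])*1000
    y0=o['orientation'][2];t=0 if yaw is None else -((yaw-y0+90)%180-90)
    print('t',round(o['clock'],2),'pos',o['tool_pos'].round(4),'rpy',o['orientation'].round(1),'F',o['force'].round(1),'open',round(o['opening'],4))
    print('shift x,y,z mm',d.round(1),'turn rad',round(np.radians(t),3),'j6',o['joint_pos'][5].round(1))
if __name__=='__main__': go(*map(float,sys.argv[1:]))
E
for i in 1 2 3; do python3 -c "from plant import ctrl;print(ctrl.get_obs()['tool_pos'])"; done
python3 go.py .626 .165 .14 77.2
```

```text
[ 0.18637398 -0.64873059  0.22657194]
[ 0.18637398 -0.64873059  0.22657194]
[ 0.18637398 -0.64873059  0.22657194]
t 1.1 pos [ 0.1864 -0.6487  0.2266] rpy [-90.   0. 106.] F [-0.3  0.2  0.4] open 0.088
shift x,y,z mm [ 660.7   86.5 -647.2] turn rad 0.503 j6 -16.5
```

```bash
python3 -m crank '[[[-1,660,80,-647,0.5],[-1,660,80,-647,0.5],[-1,660,80,-647,0.5],[-1,660,80,-647,0.5],[-1,660,80,-647,0.5],[-1,660,80,-647,0.5],[-1,660,80,-647,0.5],[-1,660,80,-647,0.5],[-1,660,80,-647,0.5],[-1,660,80,-647,0.5],[-1,660,80,-647,0.5],[-1,660,80,-647,0.5]]]'; python3 go.py .626 .165 .14 77.2
```

```text
clock: 2.6
tool_pos: [0.5412, 0.008, 0.1625]
orientation: [-90.1, -0.0, 77.4]
force: [1.4, -0.7, 0.6]
opening: 0.0876
t 2.6 pos [0.5412 0.008  0.1625] rpy [-90.1  -0.   77.4] F [ 1.4 -0.7  0.6] open 0.0876
shift x,y,z mm [171.7  22.6 -48.5] turn rad 0.004 j6 -124.2
```

```bash
python3 -c "
from plant import ctrl
o=ctrl.get_obs();print(o['joint_pos'].round(1),o['qvel'].round(1),o['clock'])"; python3 -m crank '[[[-1,171,20,-48,0],[-1,171,20,-48,0],[-1,171,20,-48,0],[-1,171,20,-48,0],[-1,171,20,-48,0]]]';python3 -c "
from plant import ctrl
o=ctrl.get_obs();print(o['joint_pos'].round(1))"; python3 go.py .626 .165 .047 77.2
```

```text
[  21.6   11.   -21.5    0.   -57.5 -124.2] [ 38.9  23.4  22.9   0.2   0.4 -38.8] 2.6
clock: 3.22
tool_pos: [0.6242, 0.1622, 0.1417]
orientation: [-90.0, 0.0, 77.4]
force: [1.0, -0.2, 0.5]
opening: 0.0876
[  31.9   21.4   -9.7   -0.   -59.  -134.5]
t 3.23 pos [0.6242 0.1622 0.1417] rpy [-90.    0.   77.4] F [ 1.  -0.2  0.5] open 0.0876
shift x,y,z mm [ 3.2 94.7 -1.2] turn rad 0.004 j6 -134.5
```

```bash
python3 -m crank '[[[-1,3,50,-1,0],[-1,3,90,-1,0],[-1,3,94,-1,0],[-1,3,94,-1,0],[-1,3,94,-1,0]]]'; python3 - <<'E'
from h import *
b=ctrl.snapshot('scene')[:,:,::-1];cv2.imwrite('pics/g1.png',cv2.resize(b[90:240,290:460],None,fx=4,fy=4,interpolation=2))
E
```

```text
clock: 3.85
tool_pos: [0.6274, 0.1652, 0.0505]
orientation: [-90.2, -0.1, 77.4]
force: [0.5, 0.5, 0.5]
opening: 0.088
```

View pics/g1.png

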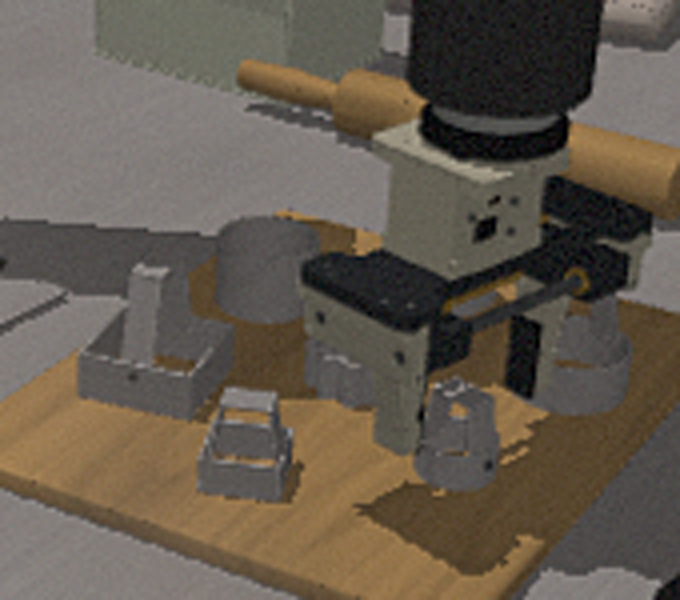

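The fingers straddle the small round cutter's strap (crop 455,390), with the gripper body clear of the neighbours. Closing.

```bash
python3 -m crank '[[[1,0,0,0,0],[1,0,0,0,0],[1,0,0,0,0],[1,0,0,0,0],[1,0,0,0,0],[1,0,0,0,0]]]'; python3 go.py .626 .165 .047 77.2; python3 -m crank '[[[1,0,-20,0,0],[1,0,-60,0,0],[1,0,-100,0,0],[1,0,-100,0,0],[1,0,-100,0,0]]]'; python3 go.py .556 -.164 .14;python3 - <<'E'
from h import *
b=ctrl.snapshot('scene')[:,:,::-1];cv2.imwrite('pics/g2.png',cv2.resize(b[50:240,290:460],None,fx=3,fy=3,interpolation=2))
E
```

```text
clock: 4.65
tool_pos: [0.6262, 0.1649, 0.0481]
orientation: [-90.0, 0.0, 77.4]
force: [-0.8, -0.6, 0.1]
opening: 0.0332
t 4.65 pos [0.6262 0.1649 0.0481] rpy [-90.    0.   77.4] F [-0.8 -0.6  0.1] open 0.0332
shift x,y,z mm [0.  1.1 0.2] turn rad 0.003 j6 -134.6
clock: 5.28
tool_pos: [0.6258, 0.1649, 0.1479]
orientation: [-90.0, -0.0, 77.4]
force: [-0.8, -0.1, -0.5]
opening: 0.0003
t 5.28 pos [0.6258 0.1649 0.1479] rpy [-90.   -0.   77.4] F [-0.8 -0.1 -0.5] open 0.0003
shift x,y,z mm [-336.2    7.8   -3.8] turn rad 0.0 j6 -134.6
```

View pics/g2.png

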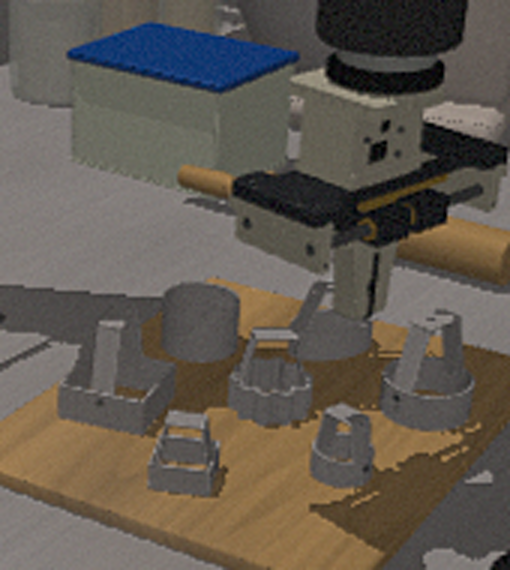

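The jaws hadn't finished closing when I lifted, so they came up empty. The cutter is still standing where it was (crop 342,445). I'll re-open partially and retry.

```bash
python3 -m crank '[[[-0.2,0,0,0,0],[-0.2,0,0,0,0],[-0.2,0,0,0,0],[-0.2,0,0,0,0],[-0.2,0,0,0,0],[-0.2,0,0,0,0],[-0.2,0,0,0,0]]]';python3 - <<'E'
from h import *
import ov
a=ctrl.snapshot('top')[:,:,::-1];b=ctrl.snapshot('scene')[:,:,::-1]
overlay(b,'scene',ov.O,(300,130,155,90),5,'pics/os2.png')
print(ctrl.find_in('scene','round_small'))
E
```

```text
clock: 6.2
tool_pos: [0.6262, 0.165, 0.1482]
orientation: [-90.0, -0.0, 77.4]
force: [0.5, -0.8, -0.8]
opening: 0.0524
[{'extent': [393.4, 183.3, 20.8, 30.0], 'confidence': 0.65}, {'extent': [185.0, 268.5, 77.5, 57.2], 'confidence': 0.47}]
```

View pics/os2.png

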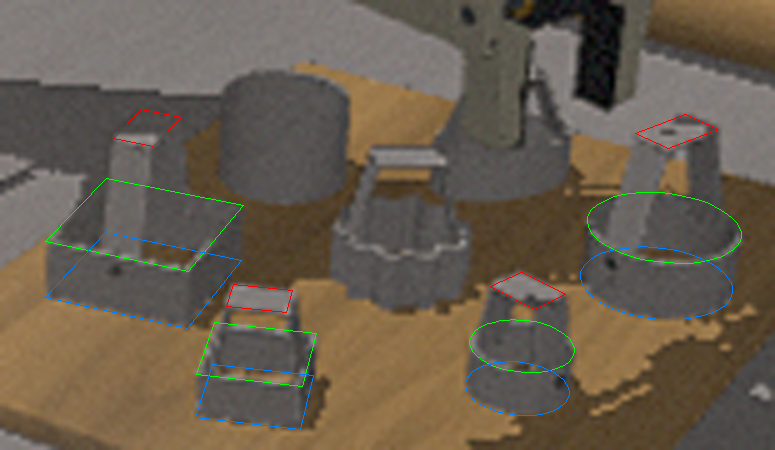

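Nothing has moved: the small round strap is at crop (528,290), matching the overlay. Descending again.

```bash
python3 -m crank '[[[-0.2,0,50,0,0],[-0.2,0,90,0,0],[-0.2,0,100,0,0],[-0.2,0,100,0,0],[1,0,100,0,0],[1,0,100,0,0],[1,0,100,0,0],[1,0,100,0,0],[1,0,100,0,0],[1,0,100,0,0],[1,0,100,0,0],[1,0,100,0,0]]]'; python3 go.py .626 .165 .047 77.2
```

```text
clock: 7.85
tool_pos: [0.6266, 0.1652, 0.0485]
orientation: [-90.0, -0.0, 77.4]
force: [0.4, 0.2, 4.7]
opening: 0.0185
t 7.85 pos [0.6266 0.1652 0.0485] rpy [-90.   -0.   77.4] F [0.4 0.2 4.7] open 0.0185
shift x,y,z mm [-0.3  1.5  0.5] turn rad 0.003 j6 -134.6
```

```bash
python3 -m crank '[[[1,0,-15,0,0],[1,0,-50,0,0],[1,0,-100,0,0],[1,0,-100,0,0],[1,0,-100,0,0]]]'; python3 go.py .556 -.164 .12;python3 - <<'E'
from h import *
b=ctrl.snapshot('scene')[:,:,::-1];cv2.imwrite('pics/g3.png',cv2.resize(b[50:240,290:460],None,fx=3,fy=3,interpolation=2))
E
```

```text
clock: 8.48
tool_pos: [0.6257, 0.1647, 0.1484]
orientation: [-90.0, -0.0, 77.4]
force: [-0.7, -0.6, -2.1]
opening: 0.0185
t 8.47 pos [0.6257 0.1647 0.1484] rpy [-90.   -0.   77.4] F [-0.7 -0.6 -2.1] open 0.0185
shift x,y,z mm [-336.    28.3   -4. ] turn rad 0.0 j6 -134.6
```

View pics/g3.png

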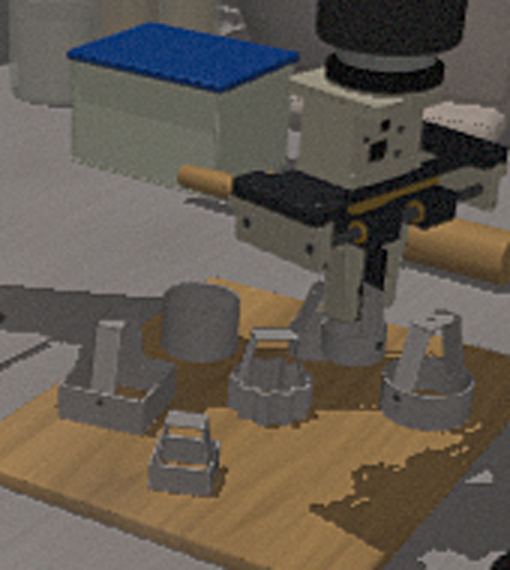

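The cutter hangs level in the jaws (crop 355,335). Next is the round tin.

```bash
python3 -m crank '[[[1,-336,0,-4,0],[1,-336,0,-4,0],[1,-336,0,-4,0],[1,-336,0,-4,0],[1,-336,0,-4,0],[1,-336,0,-4,0],[1,-336,50,-4,0],[1,-336,85,-4,0],[1,-336,85,-4,0],[1,-336,85,-4,0]]]'; python3 go.py .556 -.164 .0375;python3 - <<'E'
from h import *
b=ctrl.snapshot('scene')[:,:,::-1];cv2.imwrite('pics/g4.png',cv2.resize(b[170:350,150:350],None,fx=3,fy=3,interpolation=2))
E
```

```text
clock: 9.78
tool_pos: [0.5572, -0.1639, 0.0638]
orientation: [-90.0, 0.0, 77.4]
force: [0.8, 0.5, -0.5]
opening: 0.0184
t 9.78 pos [ 0.5572 -0.1639  0.0638] rpy [-90.    0.   77.4] F [ 0.8  0.5 -0.5] open 0.0184
shift x,y,z mm [-0.4 26.3  1.1] turn rad 0.0 j6 -105.5
```

View pics/g4.png

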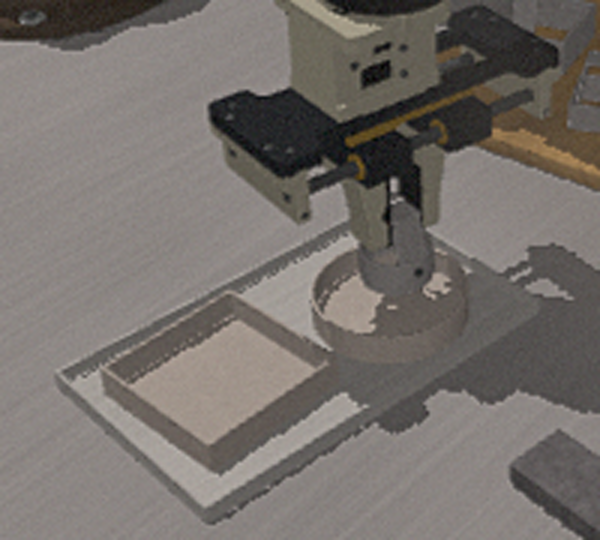

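The cutter is above the round tin, roughly central (crop 395,265). Lowering it, then opening part way.

```bash
python3 -m crank '[[[1,0,15,1,0],[1,0,25,1,0],[1,0,26,1,0],[1,0,26,1,0],[1,0,27,1,0],[1,0,27,1,0],[1,0,27,1,0]]]'; python3 go.py .556 -.164 .0375; python3 -m crank '[[[-0.2,0,0,0,0],[-0.2,0,0,0,0],[-0.2,0,0,0,0],[-0.2,0,0,0,0],[-0.2,0,0,0,0],[-0.2,0,0,0,0]]]';  python3 -m crank '[[[-0.2,0,-20,0,0],[-0.2,0,-60,0,0],[-0.2,0,-110,0,0],[-0.2,0,-110,0,0],[-0.2,0,-110,0,0]]]'; python3 go.py .538 .087 .15 116.2; python3 - <<'E'
from h import *
b=ctrl.snapshot('scene')[:,:,::-1];cv2.imwrite('pics/g5.png',cv2.resize(b[170:350,150:350],None,fx=3,fy=3,interpolation=2))
E
```

```text
clock: 10.7
tool_pos: [0.5561, -0.1636, 0.0366]
orientation: [-90.0, -0.0, 77.4]
force: [-0.5, 1.0, 2.9]
opening: 0.0187
t 10.7 pos [ 0.5561 -0.1636  0.0366] rpy [-90.   -0.   77.4] F [-0.5  1.   2.9] open 0.0187
shift x,y,z mm [-0.4 -0.9 -0. ] turn rad 0.0 j6 -105.5
clock: 11.45
tool_pos: [0.5557, -0.1636, 0.0361]
orientation: [-90.0, -0.0, 77.4]
force: [-0.2, -0.5, 0.0]
opening: 0.0526
clock: 12.08
tool_pos: [0.5555, -0.1635, 0.1462]
orientation: [-90.0, -0.0, 77.4]
force: [-1.3, -0.3, -0.7]
opening: 0.0528
t 12.07 pos [ 0.5555 -0.1635  0.1462] rpy [-90.   -0.   77.4] F [-1.3 -0.3 -0.7] open 0.0528
shift x,y,z mm [240.6  -3.8  71.8] turn rad -0.678 j6 -105.5
```

View pics/g5.png

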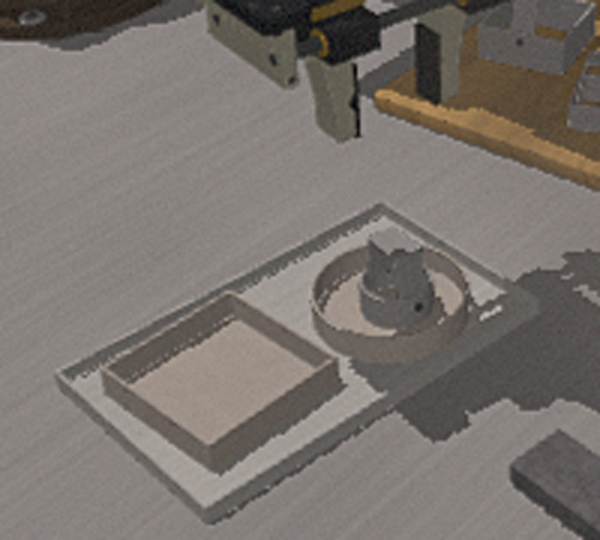

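Round small stands in its tin (crop 397,290), well clear of the wall. Now the small square cutter.

```bash
python3 -m crank '[[[-0.2,240,0,72,-0.68],[-0.2,240,0,72,-0.68],[-0.2,240,0,72,-0.68],[-0.2,240,0,72,-0.68],[-0.2,240,0,72,-0.68],[-0.2,240,0,72,-0.68]]]'; python3 go.py .538 .087 .047 116.2; python3 - <<'E'
from h import *
import ov
b=ctrl.snapshot('scene')[:,:,::-1];cv2.imwrite('pics/g6.png',cv2.resize(b[90:240,270:440],None,fx=4,fy=4,interpolation=2))
a=ctrl.snapshot('top')[:,:,::-1]
T=dict(ov.T);T.pop('tray');T['round_small']=(.556,-.164,.004,167.4)
overlay(a,'top',T,(355,140,125,85),6,'pics/tt2.png')
E
```

```text
clock: 12.88
tool_pos: [0.5372, 0.0863, 0.145]
orientation: [-89.9, 0.0, 116.4]
force: [0.1, 0.6, -0.3]
opening: 0.0524
t 12.88 pos [0.5372 0.0863 0.145 ] rpy [-89.9   0.  116.4] F [ 0.1  0.6 -0.3] open 0.0524
shift x,y,z mm [ 0.2 98.  -1.3] turn rad 0.003 j6 -93.4
```

View pics/g6.png

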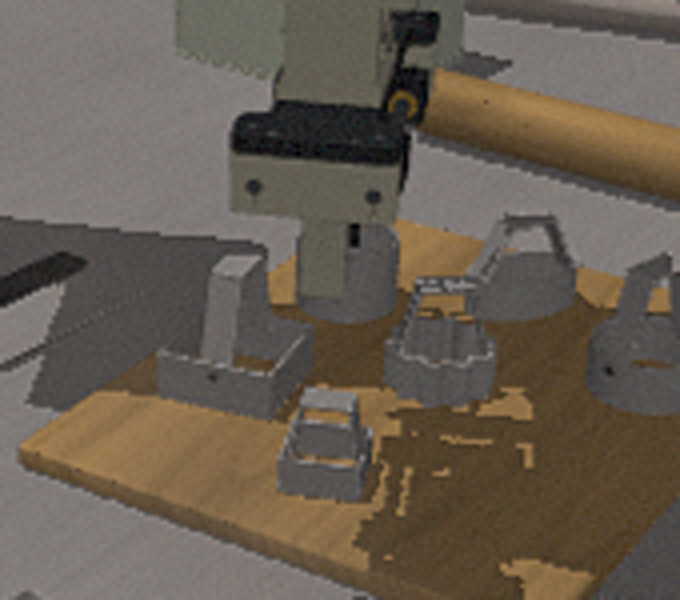

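View pics/tt2.png

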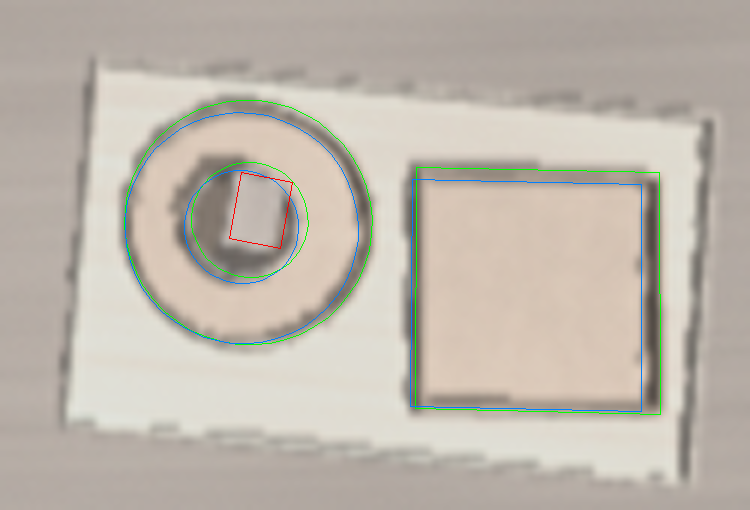

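Top view: small round cutter centred in its tin to about 2 mm. Scene view: the gripper is over the small square cutter (crop 325,440). Descend and close.

```bash
python3 -m crank '[[[-0.2,0,50,-1,0],[-0.2,0,90,-1,0],[-0.2,0,98,-1,0],[-0.2,0,98,-1,0],[1,0,98,-1,0],[1,0,98,-1,0],[1,0,98,-1,0],[1,0,98,-1,0],[1,0,98,-1,0],[1,0,98,-1,0],[1,0,98,-1,0],[1,0,98,-1,0]]]'; python3 go.py .538 .087 .047 116.2; python3 -m crank '[[[1,0,-15,0,0],[1,0,-50,0,0],[1,0,-100,0,0],[1,0,-100,0,0],[1,0,-100,0,0]]]'; python3 go.py .5255 -.277 .0625 87.0;python3 - <<'E'
from h import *
b=ctrl.snapshot('scene')[:,:,::-1];cv2.imwrite('pics/g7.png',cv2.resize(b[70:240,270:440],None,fx=3,fy=3,interpolation=2))
E
```

```text
clock: 14.48
tool_pos: [0.539, 0.087, 0.0485]
orientation: [-90.0, -0.0, 116.4]
force: [-2.3, 1.4, 6.4]
opening: 0.0189
t 14.47 pos [0.539  0.087  0.0485] rpy [-90.   -0.  116.4] F [-2.3  1.4  6.4] open 0.0189
shift x,y,z mm [0.4 1.5 0.9] turn rad 0.003 j6 -93.4
clock: 15.1
tool_pos: [0.5385, 0.0867, 0.1485]
orientation: [-90.0, -0.0, 116.3]
force: [-1.8, 0.3, -0.7]
opening: 0.0186
t 15.1 pos [0.5385 0.0867 0.1485] rpy [-90.   -0.  116.3] F [-1.8  0.3 -0.7] open 0.0186
shift x,y,z mm [-320.3   85.7  172.9] turn rad 0.512 j6 -93.4
```

View pics/g7.png

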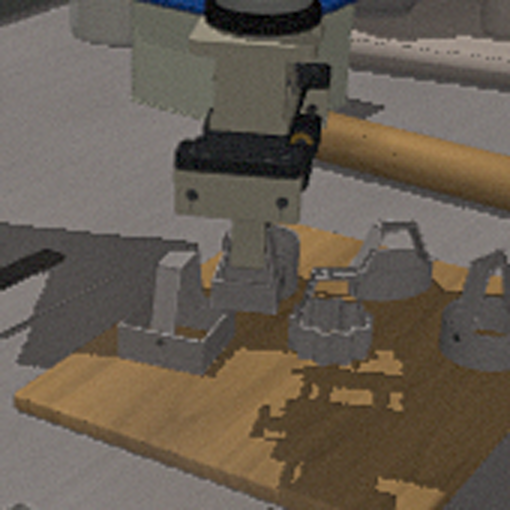

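```bash
python3 -m crank '[[[1,-320,0,173,0.51],[1,-320,0,173,0.51],[1,-320,0,173,0.51],[1,-320,0,173,0.51],[1,-320,0,173,0.51],[1,-320,0,173,0.51],[1,-320,0,173,0.51],[1,-320,50,173,0.51],[1,-320,85,173,0.51],[1,-320,85,173,0.51],[1,-320,85,173,0.51]]]'; python3 go.py .5255 -.2765 .037 87;python3 - <<'E'
from h import *
b=ctrl.snapshot('scene')[:,:,::-1];cv2.imwrite('pics/g8.png',cv2.resize(b[170:350,150:350],None,fx=3,fy=3,interpolation=2))
E
```

```text
clock: 16.52
tool_pos: [0.5264, -0.2766, 0.0639]
orientation: [-90.0, 0.0, 87.2]
force: [0.0, 0.0, 0.2]
opening: 0.0187
t 16.52 pos [ 0.5264 -0.2766  0.0639] rpy [-90.    0.   87.2] F [0.  0.  0.2] open 0.0187
shift x,y,z mm [ 0.1 26.9  0.9] turn rad 0.003 j6 -84.0
```

View pics/g8.png

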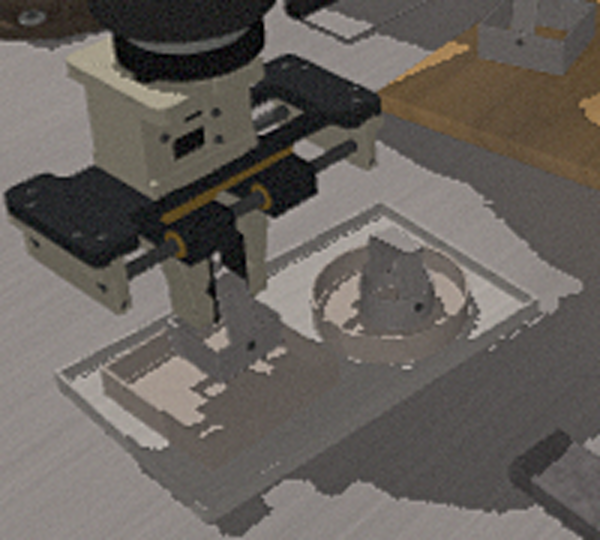

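The small square cutter is aligned over the square tin (crop 230,350). Lower, release, rise.

```bash
python3 -m crank '[[[1,0,15,1,0],[1,0,25,1,0],[1,0,26,1,0],[1,0,27,1,0],[1,0,27,1,0],[-0.2,0,27,1,0],[-0.2,0,27,1,0],[-0.2,0,27,1,0],[-0.2,0,27,1,0],[-0.2,0,27,1,0],[-0.2,0,27,1,0],[-0.2,0,27,1,0]]]'; python3 go.py .5255 -.2765 .037;  python3 -m crank '[[[-0.2,0,-20,0,0],[-0.2,0,-60,0,0],[-0.2,0,-120,0,0],[-0.2,0,-140,0,0],[-0.2,0,-140,0,0]]]'; python3 go.py .6285 .292 .175 165; python3 - <<'E'
from h import *
b=ctrl.snapshot('scene')[:,:,::-1];cv2.imwrite('pics/g9.png',cv2.resize(b[170:350,150:350],None,fx=3,fy=3,interpolation=2))
E
```

```text
clock: 18.08
tool_pos: [0.5248, -0.2767, 0.0361]
orientation: [-90.0, 0.0, 87.1]
force: [-0.7, 0.0, -0.1]
opening: 0.0526
t 18.07 pos [ 0.5248 -0.2767  0.0361] rpy [-90.    0.   87.1] F [-0.7  0.  -0.1] open 0.0526
shift x,y,z mm [ 0.2 -0.9 -0.7] turn rad 0.0 j6 -83.9
clock: 18.7
tool_pos: [0.5258, -0.2769, 0.1784]
orientation: [-90.2, 0.0, 87.1]
force: [0.1, 0.3, 0.1]
opening: 0.0528
t 18.7 pos [ 0.5258 -0.2769  0.1784] rpy [-90.2   0.   87.1] F [0.1 0.3 0.1] open 0.0528
shift x,y,z mm [573.4   3.4 -74.1] turn rad -1.359 j6 -83.9
```

View pics/g9.png

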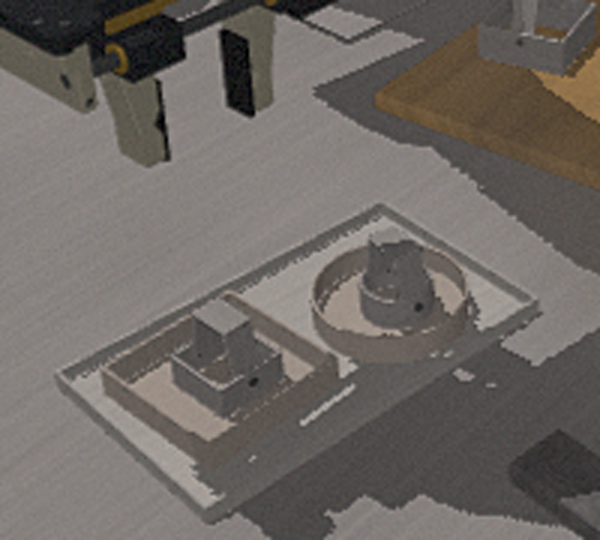

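Small square stands central in its tin (crop 228,370). Now the large round cutter.

```bash
python3 -m crank '[[[-0.2,573,0,-74,-1.36],[-0.2,573,0,-74,-1.36],[-0.2,573,0,-74,-1.36],[-0.2,573,0,-74,-1.36],[-0.2,573,0,-74,-1.36],[-0.2,573,0,-74,-1.36],[-0.2,573,0,-74,-1.36],[-0.2,573,0,-74,-1.36],[-0.2,573,0,-74,-1.36],[-0.2,573,0,-74,-1.36],[-0.2,573,0,-74,-1.36]]]'; python3 go.py .6285 .292 .077 165; python3 - <<'E'
from h import *
import ov
b=ctrl.snapshot('scene')[:,:,::-1];cv2.imwrite('pics/g10.png',cv2.resize(b[70:220,310:480],None,fx=4,fy=4,interpolation=2))
a=ctrl.snapshot('top')[:,:,::-1]
T=dict(ov.T);T.pop('tray');T['round_small']=(.557,-.1625,.004,167.4);T['square_small']=(.5255,-.2765,.004,-3)
overlay(a,'top',T,(355,140,125,85),6,'pics/tt3.png')
E
```

```text
clock: 20.12
tool_pos: [0.6266, 0.2924, 0.1738]
orientation: [-89.9, -0.1, 165.1]
force: [-0.9, -0.6, 0.0]
opening: 0.0526
t 20.12 pos [0.6266 0.2924 0.1738] rpy [-8.990e+01 -1.000e-01  1.651e+02] F [-0.9 -0.6  0. ] open 0.0526
shift x,y,z mm [-2.2 96.8 -0.3] turn rad 0.002 j6 -56.0
```

View pics/g10.png

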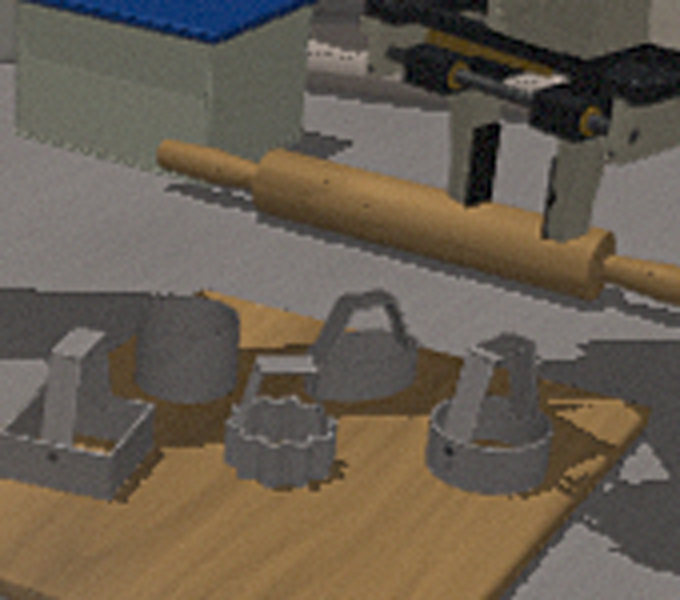

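View pics/tt3.png

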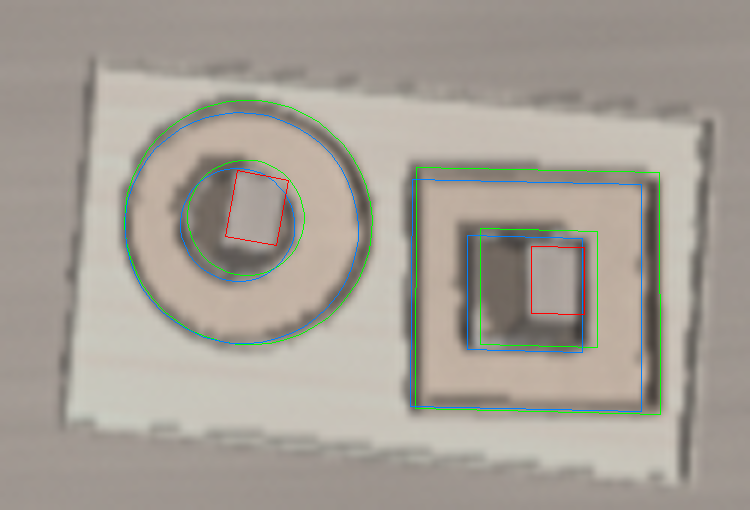

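Both small cutters sit centrally in their tins (strap marks at crop 257,208 and 557,280), and the gripper is over round_large. Descend and grip.

```bash
python3 -m crank '[[[-0.2,-2,50,0,0],[-0.2,-2,90,0,0],[-0.2,-2,97,0,0],[-0.2,-2,97,0,0]]]';python3 - <<'E'
from h import *
b=ctrl.snapshot('scene')[:,:,::-1];cv2.imwrite('pics/g11.png',cv2.resize(b[70:220,310:480],None,fx=4,fy=4,interpolation=2))
E
python3 go.py .6285 .292 .077 165
```

```text
clock: 20.72
tool_pos: [0.6299, 0.2906, 0.0801]
orientation: [-90.0, 0.0, 165.0]
force: [-0.1, -0.2, 0.7]
opening: 0.0526
t 20.77 pos [0.6304 0.2912 0.081 ] rpy [-9.01e+01  1.00e-01  1.65e+02] F [ 0.3 -0.1  0.2] open 0.0528
shift x,y,z mm [ 2.   4.  -0.3] turn rad 0.0 j6 -55.8
```

View pics/g11.png

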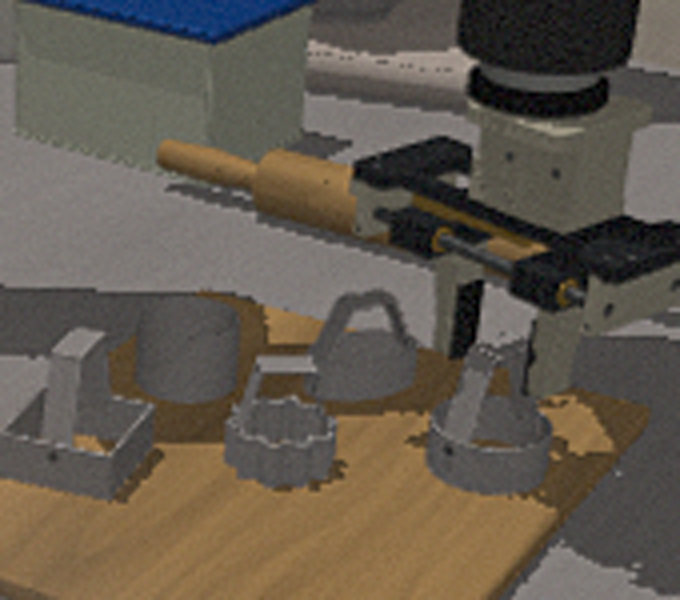

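```bash
python3 -m crank '[[[1,0,2,0,0],[1,0,2,0,0],[1,0,2,0,0],[1,0,2,0,0],[1,0,2,0,0],[1,0,2,0,0],[1,0,2,0,0],[1,0,2,0,0],[1,0,2,0,0]]]'; python3 go.py .6285 .292 .077 165;python3 -m crank '[[[1,0,-15,0,0],[1,0,-50,0,0],[1,0,-100,0,0],[1,0,-120,0,0],[1,0,-120,0,0],[1,0,-120,0,0]]]'; python3 go.py .5565 -.163 .190 ;python3 - <<'E'
from h import *
b=ctrl.snapshot('scene')[:,:,::-1];cv2.imwrite('pics/g12.png',cv2.resize(b[20:220,310:480],None,fx=3,fy=3,interpolation=2))
E
```

```text
clock: 21.9
tool_pos: [0.6294, 0.2914, 0.0774]
orientation: [-90.0, 0.0, 165.1]
force: [-2.6, 0.9, 3.9]
opening: 0.0185
t 21.9 pos [0.6294 0.2914 0.0774] rpy [-90.    0.  165.1] F [-2.6  0.9  3.9] open 0.0185
shift x,y,z mm [ 1.   0.4 -0.3] turn rad 0.001 j6 -55.8
clock: 22.65
tool_pos: [0.6288, 0.291, 0.1962]
orientation: [-89.9, -0.1, 165.0]
force: [-0.6, 0.0, -0.9]
opening: 0.0188
t 22.65 pos [0.6288 0.291  0.1962] rpy [-8.99e+01 -1.00e-01  1.65e+02] F [-0.6  0.  -0.9] open 0.0188
shift x,y,z mm [-47.5   6.6 457.2] turn rad 0.0 j6 -55.9
```

View pics/g12.png

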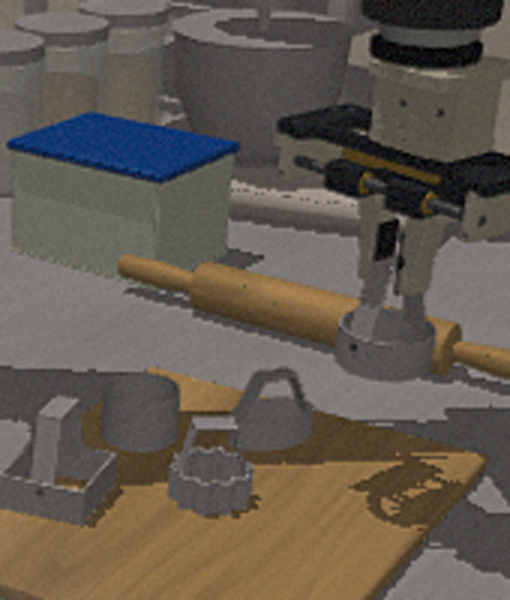

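round_large hangs level in the jaws (crop 385,340). Carry it to the round tin at height.

```bash
python3 -m crank '[[[1,-47,0,457,0],[1,-47,0,457,0],[1,-47,0,457,0],[1,-47,0,457,0],[1,-47,0,457,0],[1,-47,0,457,0],[1,-47,0,457,0],[1,-47,0,457,0],[1,-47,40,457,0],[1,-47,60,457,0],[1,-47,60,457,0],[1,-47,60,457,0]]]'; python3 go.py .5565 -.163 .066;python3 - <<'E'
from h import *
b=ctrl.snapshot('scene')[:,:,::-1];cv2.imwrite('pics/g13.png',cv2.resize(b[150:340,150:350],None,fx=3,fy=3,interpolation=2))
E
```

```text
clock: 24.2
tool_pos: [0.5572, -0.1623, 0.1375]
orientation: [-90.0, 0.0, 165.1]
force: [-0.2, -0.3, -0.4]
opening: 0.0189
t 24.2 pos [ 0.5572 -0.1623  0.1375] rpy [-90.    0.  165.1] F [-0.2 -0.3 -0.4] open 0.0189
shift x,y,z mm [ 0.5 71.5  0.8] turn rad 0.0 j6 -18.0
```

View pics/g13.png

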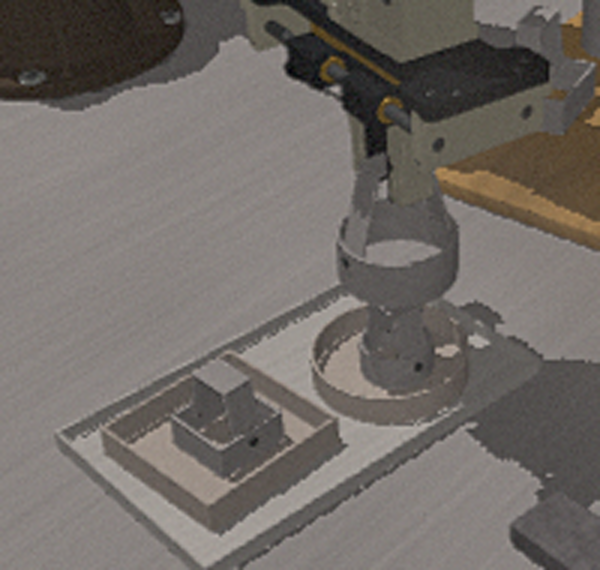

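The large ring is directly above the small one (crop 398,260 over 397,360). Lower gently and read the force.

```bash
python3 -m crank '[[[1,0,15,0,0],[1,0,30,0,0],[1,0,45,0,0],[1,0,55,0,0],[1,0,62,0,0],[1,0,68,0,0],[1,0,70,0,0],[1,0,70,0,0]]]'; python3 -m crank '[[[1,0,1,0,0],[1,0,2,0,0],[1,0,2,0,0]]]';python3 go.py .5565 -.163 .066;python3 - <<'E'
from h import *
b=ctrl.snapshot('scene')[:,:,::-1];cv2.imwrite('pics/g14.png',cv2.resize(b[150:340,150:350],None,fx=3,fy=3,interpolation=2))
E
```

```text
clock: 25.25
tool_pos: [0.5569, -0.1623, 0.0673]
orientation: [-90.0, 0.0, 165.1]
force: [0.3, -0.1, -1.2]
opening: 0.0189
clock: 25.62
tool_pos: [0.5569, -0.1623, 0.0654]
orientation: [-90.0, 0.0, 165.1]
force: [-0.6, -0.6, 0.1]
opening: 0.0187
t 25.62 pos [ 0.5569 -0.1623  0.0654] rpy [-90.    0.  165.1] F [-0.6 -0.6  0.1] open 0.0187
shift x,y,z mm [ 0.2 -0.6  0.7] turn rad 0.0 j6 -18.0
```

View pics/g14.png

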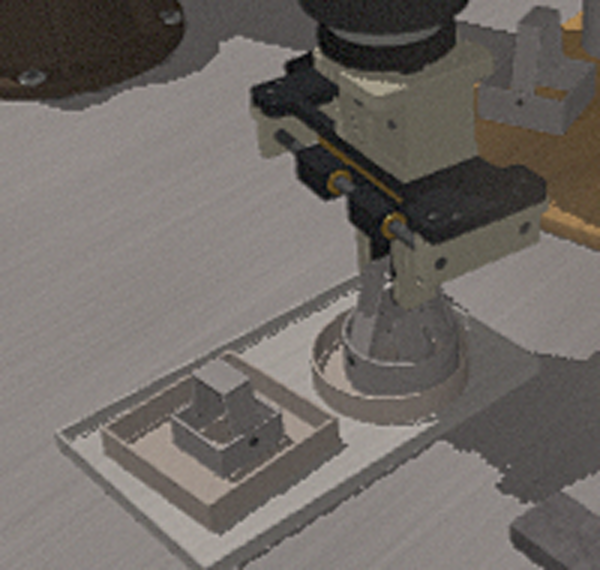

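```bash
python3 - <<'E'
from h import *
import ov
b=ctrl.snapshot('scene')[:,:,::-1]
overlay(b,'scene',{'round_tin':ov.T['round_tin'],'round_large':(.5565,-.163,.004,75)},(245,230,75,70),8,'pics/os3.png')
a=ctrl.snapshot('top')[:,:,::-1]
overlay(a,'top',{'round_tin':ov.T['round_tin'],'round_large':(.5565,-.163,.004,75)},(365,145,60,60),8,'pics/ot3.png')
x=cv2.imread('pics/os3.png');y=cv2.imread('pics/ot3.png');cv2.imwrite('pics/c3.png',cv2.resize(np.hstack([cv2.resize(x,(500,480)),y]),(784,384)))
E
```

```text
(no output)
```

View pics/c3.png

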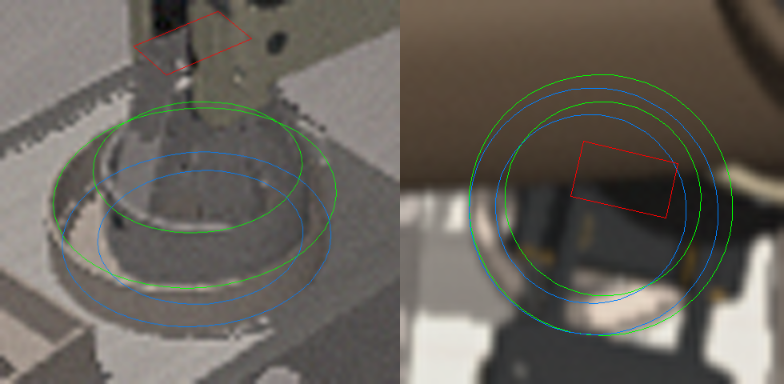

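The seated ring is 2–3 mm to the right of the model (scene crop 103–312, model 93–302). With 10 mm clearance that's fine, so release.

```bash
python3 -m crank '[[[-0.2,0,0,0,0],[-0.2,0,0,0,0],[-0.2,0,0,0,0],[-0.2,0,0,0,0],[-0.2,0,0,0,0],[-0.2,0,0,0,0],[-0.2,0,0,0,0]]]';  python3 -m crank '[[[-0.2,0,-20,0,0],[-0.2,0,-60,0,0],[-0.2,0,-110,0,0],[-0.2,0,-110,0,0],[-0.2,0,-110,0,0]]]'; python3 go.py .435 .143 .175 194.4; python3 - <<'E'
from h import *
b=ctrl.snapshot('scene')[:,:,::-1];cv2.imwrite('pics/g15.png',cv2.resize(b[150:340,150:350],None,fx=3,fy=3,interpolation=2))
E
```

```text
clock: 26.65
tool_pos: [0.5568, -0.1623, 0.0651]
orientation: [-90.0, -0.0, 165.0]
force: [-0.6, 0.3, 0.6]
opening: 0.0526
clock: 27.28
tool_pos: [0.5566, -0.1622, 0.1751]
orientation: [-90.0, 0.0, 165.0]
force: [-1.2, 0.4, -1.1]
opening: 0.0528
t 27.27 pos [ 0.5566 -0.1622  0.1751] rpy [-90.   0. 165.] F [-1.2  0.4 -1.1] open 0.0528
shift x,y,z mm [ 1.962e+02  2.000e-01 -2.634e+02] turn rad -0.513 j6 -18.0
```

View pics/g15.png

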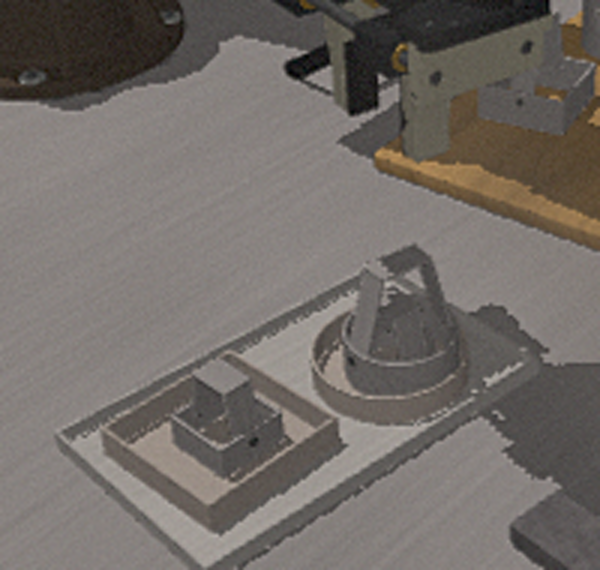

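The round pair is nested (crop 400,340). Finally, the large square cutter.

```bash
python3 -m crank '[[[-0.2,196,0,-263,-0.513],[-0.2,196,0,-263,-0.513],[-0.2,196,0,-263,-0.513],[-0.2,196,0,-263,-0.513],[-0.2,196,0,-263,-0.513],[-0.2,196,0,-263,-0.513],[-0.2,196,0,-263,-0.513],[-0.2,196,0,-263,-0.513]]]'; python3 go.py .435 .143 .077 194.4; python3 - <<'E'
from h import *
b=ctrl.snapshot('scene')[:,:,::-1];cv2.imwrite('pics/g16.png',cv2.resize(b[70:220,260:430],None,fx=4,fy=4,interpolation=2))
E
```

```text
clock: 28.32
tool_pos: [0.4354, 0.1415, 0.1746]
orientation: [-90.0, -0.1, -165.6]
force: [-0.4, -0.2, -0.2]
opening: 0.0524
t 28.32 pos [0.4354 0.1415 0.1746] rpy [-9.000e+01 -1.000e-01 -1.656e+02] F [-0.4 -0.2 -0.2] open 0.0524
shift x,y,z mm [-0.2 97.6 -1.6] turn rad 0.0 j6 -28.4
```

View pics/g16.png

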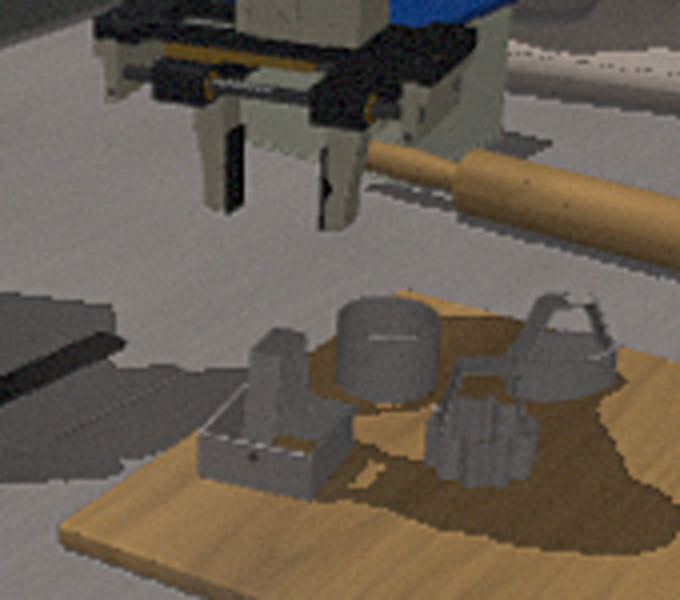

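The jaws are centred above the strap (crop 278,345). Descend.

```bash
python3 -m crank '[[[-0.2,0,40,-2,0],[-0.2,0,75,-2,0],[-0.2,0,95,-2,0],[-0.2,0,98,-2,0],[-0.2,0,98,-2,0]]]';python3 - <<'E'
from h import *
b=ctrl.snapshot('scene')[:,:,::-1];cv2.imwrite('pics/g17.png',cv2.resize(b[70:220,260:430],None,fx=4,fy=4,interpolation=2))
E
python3 go.py .435 .143 .077 194.4
```

```text
clock: 29.0
tool_pos: [0.4353, 0.1438, 0.0775]
orientation: [-90.0, 0.0, -165.6]
force: [0.7, -0.2, -0.5]
opening: 0.0529
t 29.05 pos [0.4355 0.1442 0.0779] rpy [-9.000e+01  1.000e-01 -1.656e+02] F [ 0.3 -0.5  0. ] open 0.0529
shift x,y,z mm [0.8 0.9 1. ] turn rad -0.0 j6 -28.7
```

View pics/g17.png

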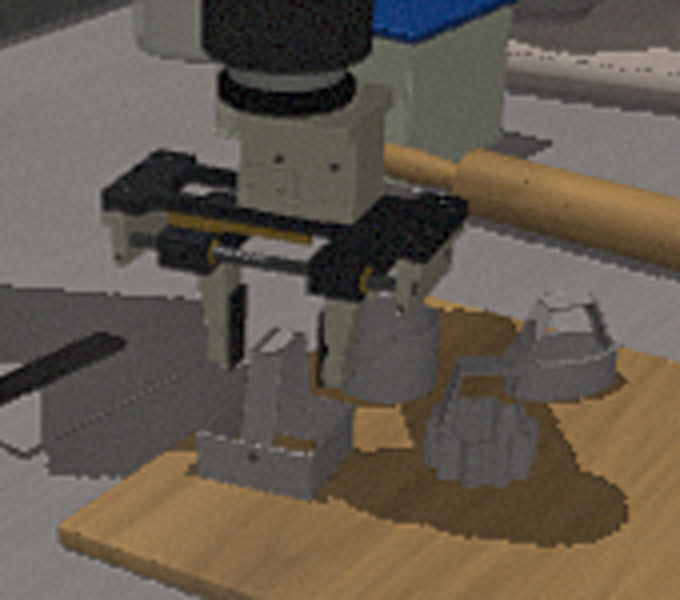

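```bash
python3 -m crank '[[[1,0,0,0,0],[1,0,0,0,0],[1,0,0,0,0],[1,0,0,0,0],[1,0,0,0,0],[1,0,0,0,0],[1,0,0,0,0],[1,0,0,0,0],[1,0,0,0,0]]]'; python3 go.py .435 .143 .077;python3 -m crank '[[[1,0,-15,0,0],[1,0,-50,0,0],[1,0,-100,0,0],[1,0,-130,0,0],[1,0,-130,0,0],[1,0,-130,0,0]]]'; python3 go.py .5255 -.276 .205 177 ;python3 - <<'E'
from h import *
b=ctrl.snapshot('scene')[:,:,::-1];cv2.imwrite('pics/g18.png',cv2.resize(b[20:220,260:430],None,fx=3,fy=3,interpolation=2))
E
```

```text
clock: 30.18
tool_pos: [0.4348, 0.1443, 0.0772]
orientation: [-90.0, -0.0, -165.6]
force: [-2.4, 0.9, 4.5]
opening: 0.0188
t 30.18 pos [0.4348 0.1443 0.0772] rpy [ -90.    -0.  -165.6] F [-2.4  0.9  4.5] open 0.0188
shift x,y,z mm [0.1 0.2 1.3] turn rad 0.0 j6 -28.7
clock: 30.92
tool_pos: [0.4343, 0.1441, 0.2062]
orientation: [-90.0, -0.1, -165.6]
force: [0.6, 0.6, -1.5]
opening: 0.0191
t 30.93 pos [0.4343 0.1441 0.2062] rpy [-9.000e+01 -1.000e-01 -1.656e+02] F [ 0.6  0.6 -1.5] open 0.0191
shift x,y,z mm [ 16.3   1.2 429.5] turn rad 0.304 j6 -28.7
```

View pics/g18.png

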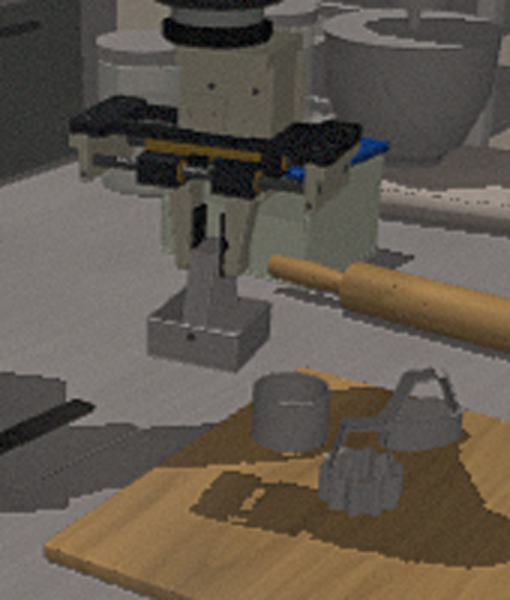

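Held level (crop 210,325). Carry it to the square tin, turning to align.

```bash
python3 -m crank '[[[1,16,0,430,0.304],[1,16,0,430,0.304],[1,16,0,430,0.304],[1,16,0,430,0.304],[1,16,0,430,0.304],[1,16,0,430,0.304],[1,16,0,430,0.304],[1,16,0,430,0.304],[1,16,40,430,0.304],[1,16,70,430,0.304],[1,16,70,430,0.304],[1,16,70,430,0.304]]]'; python3 go.py .5255 -.2755 .066 177;python3 - <<'E'
from h import *
b=ctrl.snapshot('scene')[:,:,::-1];cv2.imwrite('pics/g19.png',cv2.resize(b[150:340,150:350],None,fx=3,fy=3,interpolation=2))
E
```

```text
clock: 32.48
tool_pos: [0.527, -0.2759, 0.1379]
orientation: [-90.0, 0.0, 177.1]
force: [0.7, 0.8, -0.1]
opening: 0.0186
t 32.48 pos [ 0.527  -0.2759  0.1379] rpy [-90.    0.  177.1] F [ 0.7  0.8 -0.1] open 0.0186
shift x,y,z mm [ 1.6 71.9 -0.4] turn rad 0.001 j6 5.9
```

View pics/g19.png

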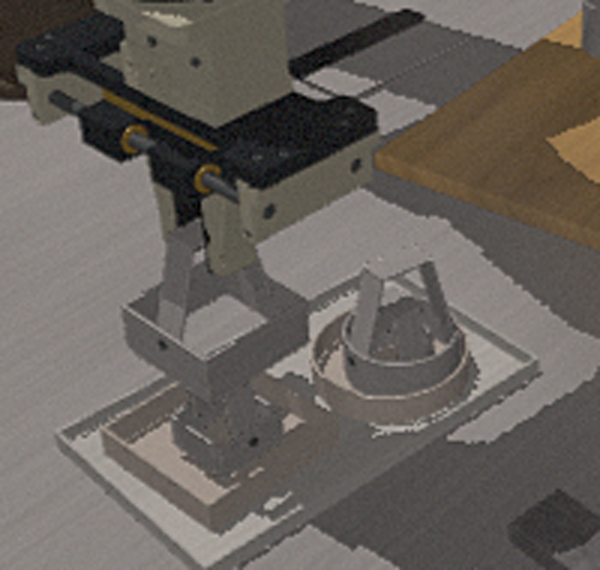

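```bash
python3 -m crank '[[[1,1,15,0,0],[1,1,30,0,0],[1,1,45,0,0],[1,1,55,0,0],[1,1,62,0,0],[1,1,68,0,0],[1,1,70,0,0],[1,1,70,0,0]]]'; python3 -m crank '[[[1,0,1,0,0],[1,0,2,0,0],[1,0,2,0,0]]]';python3 go.py .5255 -.276 .066;python3 - <<'E'
from h import *
import ov
b=ctrl.snapshot('scene')[:,:,::-1];overlay(b,'scene',{'square_tin':ov.T['square_tin'],'square_large':(.5255,-.277,.004,87)},(170,220,130,110),5,'pics/g20.png')
E
```

```text
clock: 33.52
tool_pos: [0.5257, -0.2761, 0.0673]
orientation: [-90.0, 0.0, 177.0]
force: [-0.9, -0.3, -1.0]
opening: 0.0187
clock: 33.9
tool_pos: [0.5256, -0.2761, 0.0654]
orientation: [-90.0, 0.0, 177.0]
force: [0.6, 0.8, -0.6]
opening: 0.0187
t 33.9 pos [ 0.5256 -0.2761  0.0654] rpy [-90.   0. 177.] F [ 0.6  0.8 -0.6] open 0.0187
shift x,y,z mm [ 0.1 -0.6 -0.1] turn rad 0.0 j6 5.9
```

View pics/g20.png

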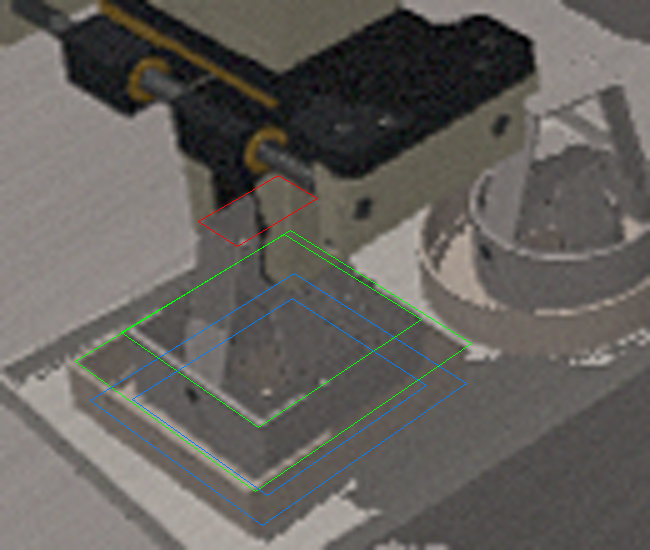

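Seated and aligned to the overlay. Release, rise, and move aside for the final check.

```bash
python3 -m crank '[[[-0.2,0,0,0,0],[-0.2,0,0,0,0],[-0.2,0,0,0,0],[-0.2,0,0,0,0],[-0.2,0,0,0,0],[-0.2,0,0,0,0],[-0.2,0,0,0,0]]]';  python3 -m crank '[[[-0.2,0,-20,0,0],[-0.2,0,-60,0,0],[-0.2,0,-110,0,0],[-0.2,0,-160,0,0],[-0.2,0,-160,0,0],[-0.2,100,-160,220,0],[-0.2,240,-160,220,0],[-0.2,240,-160,220,0],[-0.2,240,-160,220,0],[-0.2,240,-160,220,0],[-0.2,240,-160,220,0],[-0.2,240,-160,220,0]]]'; python3 - <<'E'
from h import *
import ov
a=ctrl.snapshot('top')[:,:,::-1];b=ctrl.snapshot('scene')[:,:,::-1]
cv2.imwrite('pics/f_top.png',a);cv2.imwrite('pics/f_sc.png',cv2.resize(b[120:345,160:470],None,fx=2.5,fy=2.5,interpolation=2))
a0=cv2.imread('pics/top0.png')
cv2.imwrite('pics/f_cmp.png',np.hstack([cv2.resize(x[125:265,155:310],None,fx=2.5,fy=2.5,interpolation=2) for x in(a0,a)]))
T=dict(ov.T);T.pop('tray');T['round_large']=(.557,-.162,.004,75);T['square_large']=(.5255,-.277,.004,87)
overlay(a,'top',T,(355,140,125,85),6,'pics/tt4.png')
cv2.imwrite('pics/tt4n.png',cv2.resize(b[225:345,165:330],None,fx=4.5,fy=4.5,interpolation=2))
for n in('fluted_cutter','oval_cutter','ring_mould'):
    print(n,[(d['extent'],d['confidence']) for d in ctrl.find_in('scene',n)][:1])
E
```

```text
clock: 34.83
tool_pos: [0.5256, -0.2761, 0.0652]
orientation: [-90.0, 0.0, 177.0]
force: [-0.0, -0.1, -0.2]
opening: 0.0527
clock: 36.33
tool_pos: [0.2733, -0.4837, 0.2246]
orientation: [-90.0, -0.0, 176.9]
force: [-0.5, 1.7, -0.3]
opening: 0.0526
fluted_cutter [([362.6, 162.3, 32.7, 31.1], 0.58)]
oval_cutter [([388.2, 141.6, 25.7, 32.1], 0.97)]
ring_mould [([343.2, 141.6, 24.9, 27.2], 0.62)]
```

View pics/f_cmp.png

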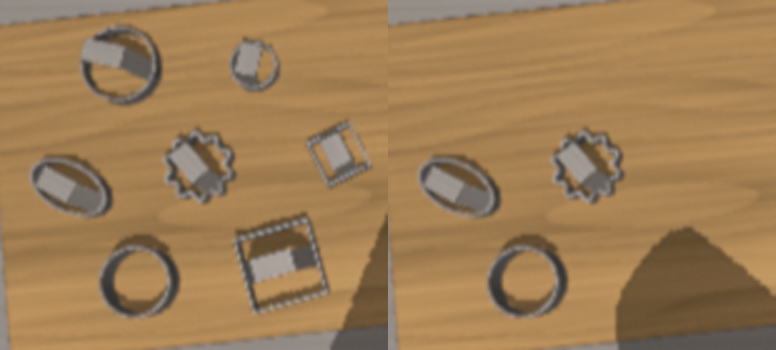

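View pics/tt4.png

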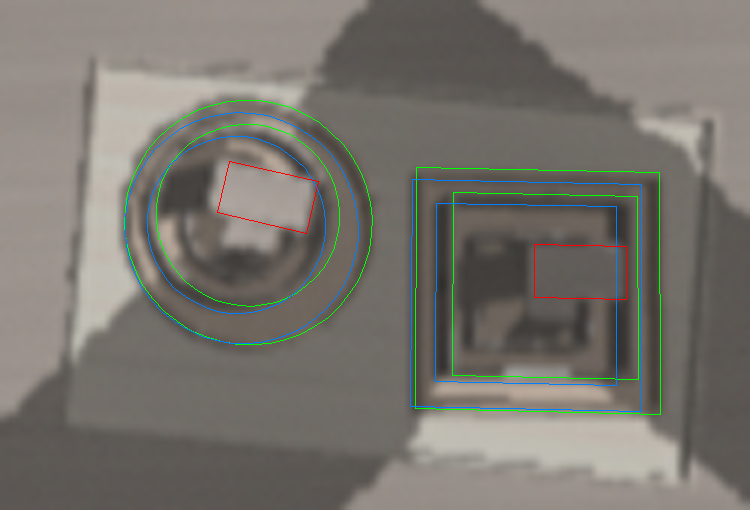

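View pics/tt4n.png

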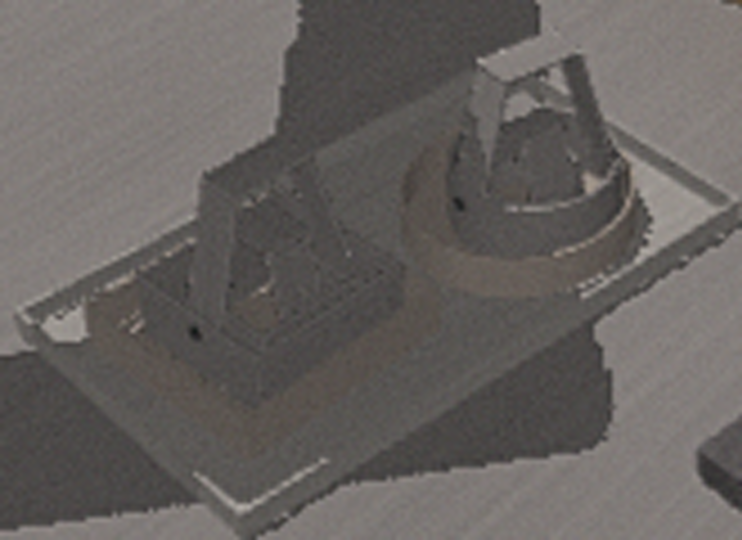

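View pics/f_sc.png

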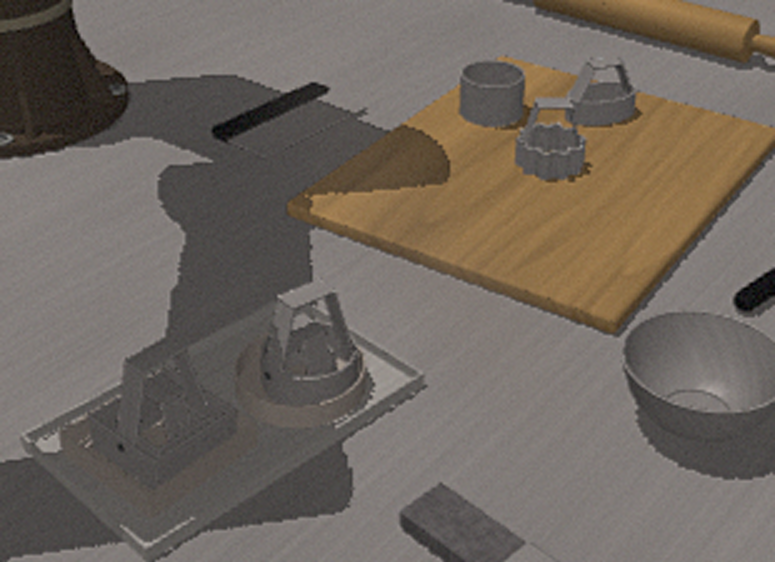

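Board: the three look-alikes haven't moved. The large round ring looks a little off-centre, so I'll quantify that before handing in.

```bash
python3 - <<'E'
from h import *
import ov
b=ctrl.snapshot('scene')[:,:,::-1]
b=cv2.convertScaleAbs(b,alpha=1.6,beta=10)
box=(245,225,75,75);ims=[]
for p in [(.556,-.164),(.558,-.161)]:
    overlay(b,'scene',{'round_tin':(.556,-.164,.002,0),'round_large':(*p,.004,75)},box,5,'pics/q.png');ims.append(cv2.imread('pics/q.png'))
cv2.imwrite('pics/q.png',np.hstack(ims))
E
```

```text
(no output)
```

View pics/q.png

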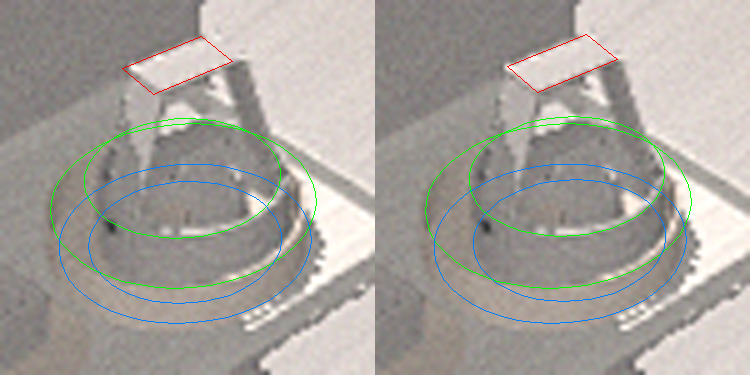

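The large round cutter fits the model seated on the tin floor: strap level, rim at the right height. It is about 4–5 mm off centre, with 11 mm available. Handing in.

```bash
python3 -c "
from plant import ctrl
o=ctrl.get_obs();print(o['clock'],abs(o['qvel']).max());print(ctrl.close_job())"
```

```text
36.625 0.1390023287577171
the job is handed in; nothing more can be done
None
```

All four plain cutters are in their tins as nested pairs: round in the round tin, square in the square tin, with each small one placed first and the large one over it. I handed the job in at about 36.6 s, with the arm clear of everything.

**Last checks:**
- **Pairs:** in the camera views both look nested. The large round cutter's strap and rim sit at the right height for it standing flat on the tin floor. The square pair looked aligned with its tin.
- **Other pieces:** the fluted cutter, the oval cutter and the ring mould look unmoved next to the first picture.

**What went wrong or disagreed:**
- **Missed grasp:** my first grasp of the small round cutter came up empty because I lifted before the jaws had closed. The cutter stayed where it was and the second try held.
- **Off centre:** the large round cutter sits about 4–5 mm off the centre of its tin, out of about 11 mm available.
- **Model fit:** in the top view, the models matched the straps better than the bands, by about 2–4 mm. I put this down to camera calibration.
- **Square pair:** it was in shadow in the last picture, so I checked its height against a model only while the gripper still held the large cutter.

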